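# Two speaker repair kits from salvaged parts

## Robot

A 6-joint arm with a two-finger parallel gripper is mounted at the origin on the work surface. World frame = base frame: x ahead of the robot, y to its left, z up, the work surface at z = 0. Lengths are in mm, angles in rad, forces in N, time in s.
With the tool pointing down it reaches from about 350 to 950 mm from the base axis. Payload 17.4 kg.
Tool frame: the origin (TCP) lies on the centre line of the jaws, within the pads' length; the fingertips stand 14 mm ahead of it and the grasp point (between the pads) lies 5 mm behind it; z points along the fingers, y is the line along which they close (so a half turn about z gives the same grasp; the last joint's range is limited). The gripper opens to 93 mm and grips with 3 to 60 N. Pads are 15 mm wide; open, the fingers measure 128 mm over their backs; the gripper's body (75 mm by 188 mm) begins 65 mm behind the grasp point.
Start: joints at [-1.272, 0.116, 1.442, -0, 1.584, -0.038], TCP at [223.057, -637.086, 232.646] pointing down, gripper open.
Joint ranges: [-2.83, 2.83], [-0.83, 2.19], [0.07, 2.5], [-1.14, 4.28], [0.01, 3], [-2.97, 2.97]. Speed limits (rad/s): [1.89, 1.89, 2.22, 3.14, 3.14, 3.14].

## Interface

Orientations are given as a rotation vector (axis times angle).
In Python, from cell import env gives the robot as it stands. Calls block until the motion is done:
- env.move_pose(position, orientation): joint-space move of the TCP to a pose.
- env.move_linear(position, max_speed=150, frame=None, until_force=None): straight line of the TCP; frame=None keeps the orientation; max_speed is the mean speed in mm/s. With until_force (N) it stops when the force on the tool has changed by that much, and returns True; else False.
- env.goto_joints(angles): joint-space move.
- env.open_gripper() and env.close(): open the fingers fully, or close them until they stop; the grip force is fixed at half the most.
- env.wait(seconds).
- env.inverse_kinematics(position, orientation): joint angles nearest the present ones, or None.
- env.read_camera(name): name is "scene" or "top" or "wrist"; returns a dict with "frame" (400x640x3 uint8, red, green, blue), "depth" (400x640 float32, mm along the optical axis (not along the pixel's ray), 0 where there is no reading), "fx", "fy", "cx", "cy" (pixels), "R" (3x3) and "t" (3): a world point X has camera coordinates R X + t; the wrist camera has in their place "tool_from_camera" (4x4, takes a point from camera to tool coordinates, whose origin is the TCP and whose axes are the flange's). Camera axes: x right, y down, z forward; pixel columns grow to the right and rows downward; lengths in mm; the calibration is good to about 2 mm. A picture is of the moment at which its call begins: read the wrist's pose just before it.
A pose or a line that the arm cannot do raises env.Unreachable and nothing moves.
- env.job_done(): hands the job in; it is judged then, once.
Trained networks look in a picture, given as the dict that the camera call returned (one of the last four; its "shot" number tells which), for a name from the list of things; names that differ only in an ending like _2 or _b are one class to them, and where a whole thing is asked for, a point or a joint stands for the part that bears it (a point fixed in the world has none). Each returns a list of dicts, best first, with "confidence" (0 to 1); they miss things now and then, are a little off and sometimes report something else, mostly with a low value. They report only what shows in the picture. A call takes as long as a camera call. They do not tell look-alikes from the thing itself.
- env.spot_in(picture, thing): "box" ([left, top, right, bottom] in pixels, round what is visible of it).
- env.cut_out(picture, thing): "mask" (400x640 bool, what is visible of it) and "box" ([left, top, right, bottom] in pixels, round what is visible of it).
- env.mark_of(picture, thing): "pixel" ([column, row] in pixels: a listed point, or the origin of a listed thing).
Readings, each from a call of its own:
- env.current_time(): time.
- env.current_q(): joint angles.
- env.current_qvel(): joint speeds.
- env.current_tau(): joint torques, N m.
- env.current_tcp_pos(): TCP position.
- env.current_eef_rot(): TCP orientation.
- env.current_contact_force(): force on the tool from outside, world axes, zero at the start.
- env.current_wrist_torque(): the same for the moment, N m.
- env.current_width(): finger opening in mm.
- env.current_finger_force(): force on a finger pad.
Only numpy, scipy, OpenCV 4.12 (cv2) and the standard library are available. Lean on these libraries where they do the work, as an engineer would, in place of code of your own. Each camera call takes 0.05 s, during which the arm holds its last target. There are 200 camera calls.

## Task

Make up the two loudspeaker repair kits in the divided trays. The blue tray gets the silver-dome tweeter in its wide compartment and the copper coil in its narrow one; the yellow tray gets the paper-cone driver in its wide compartment and the black power brick, lying flat, in its narrow one. The bricks are packed side by side, so slide the black one out of the row first; set every part down upright on the tray floor rather than dropping it, and leave the other bricks and the bare magnet on the bench.

Things in the scene. Friction and masses are not known exactly. Their poses are not given: they have to be found in the camera images.
- tweeter: Dome tweeter lying face up on its magnet: round black face plate 62 mm across, 6 mm thick, top face 34 mm up, with a bright silver 28 mm dome that stands 6 mm proud; magnet below 54 mm across. 0.25 kg, loose; grip it across the face plate. Origin: centre of the underside, z up through the dome.
- cone_driver: Small loudspeaker lying face up on its magnet: round steel rim 66 mm across, 6 mm thick, top face 38 mm up, black rubber surround, brown paper cone, black dust cap standing 5 mm proud; magnet below 56 mm across. 0.3 kg, loose; grip it across the rim. Origin: centre of the underside, z up.
- coil: Crossover coil lying flat: a solid drum of bright copper windings 50 mm across and 26 mm high with a dark core in the middle. 0.15 kg. Loose on the bench. Origin: centre of the underside, z along its axis, up.
- black_brick: The black power brick: rounded block 100 (x) by 44 (y) by 32 mm (z), 0.25 kg. Origin: centre of the underside, z up. Lies on a 2 mm mat, long side to long side with the other two bricks, anywhere in the row, ends level, 1 to 2 mm apart (no finger room). Loose: pushed on an end face it slides lengthwise out of the row; 90 mm is clear beyond either end.
- white_brick: The white power brick: rounded block 100 (x) by 44 (y) by 32 mm (z), 0.25 kg. Origin: centre of the underside, z up. Lies on a 2 mm mat, next to the others. Loose, stays in stock (may be shoved a little).
- grey_brick: The grey power brick: rounded block 100 (x) by 44 (y) by 32 mm (z), 0.25 kg. Origin: centre of the underside, z up. Lies on a 2 mm mat, next to the others. Loose, stays in stock (may be shoved a little).
- magnet: Bare ferrite ring magnet, dark grey, 60 mm outside, 28 mm hole, 14 mm high, lying flat (not magnetised). Loose, not wanted, stays on the bench. Origin: centre of the underside.
- blue_tray: Blue plastic kit tray 130 (x) by 165 (y) mm. Walls 3 mm thick, 15 mm high; floor 3 mm thick. A partition along x makes two compartments, each 124 mm long in x: the WIDE one 90 mm across, centred at y = +34.5 mm, the NARROW one 66 mm across, centred at y = -46.5 mm (both x = 0). Origin: centre of the underside, on the bench; x, y along its sides, z up. Fixed; its yaw varies.
- yellow_tray: Yellow plastic kit tray 130 (x) by 165 (y) mm. Walls 3 mm thick, 15 mm high; floor 3 mm thick. A partition along x makes two compartments, each 124 mm long in x: the WIDE one 90 mm across, centred at y = +34.5 mm, the NARROW one 66 mm across, centred at y = -46.5 mm (both x = 0). Origin: centre of the underside, on the bench; x, y along its sides, z up. Fixed; its yaw varies.
Things that resemble listed ones, but are neither listed nor needed, are in the scene too. What is meant by the coil is not green, and is the larger of those in its own colour.

How it is judged:
By the outcome, as a careful person would: the job done as asked, in the order asked, and still so for the second after the job is handed in, with the robot touching nothing.
It also fails if it takes over 115 s, if anything falls off the work surface, if the arm or the gripper's body presses on something with over 40 N, if the wrist force passes 120 N, or if a joint passes its speed limit or range.

## Working session

There is one attempt and no reset: what is moved stays moved. The work goes in short steps, each a Python script; the robot and the scene stay as the last script left them, time stands still between calls to the robot, and variables do not carry over. Pictures are saved under pics/ and viewed, at most 14 in all, crops included, and the job is handed in when it is done.

```bash
ls; mkdir -p pics; python3 - <<'E'
from cell import env
import cv2
for n in ("top","scene"):
    p=env.read_camera(n); cv2.imwrite(f"pics/{n}0.png",p["frame"][:,:,::-1])
    print(n,p["fx"],p["cx"],p["cy"],p["R"],p["t"])
    for th in ["tweeter","cone_driver","coil","black_brick","white_brick","grey_brick","magnet","blue_tray","yellow_tray"]:
        print(th,[([int(v) for v in d["box"]],round(d["confidence"],2)) for d in env.spot_in(p,th)][:5])
print(env.current_time(),env.current_eef_rot())
E
```

```text
pics
top 362.34033844674946 312.8668275542878 195.7609705642307 [[ 0.01066518 -0.99975119  0.01959117]
 [-0.99643306 -0.01226587 -0.08349073]
 [ 0.08371026 -0.01863085 -0.99631596]] [  25.44143768  564.0628805  1131.3590827 ]
tweeter [([440, 234, 459, 250], 0.58)]
cone_driver [([374, 154, 397, 172], 0.89)]
coil [([167, 189, 183, 204], 0.75), ([187, 221, 205, 235], 0.72), ([165, 223, 175, 232], 0.7)]
black_brick [([328, 176, 346, 213], 0.64)]
white_brick [([315, 178, 332, 211], 0.67)]
grey_brick [([303, 176, 318, 212], 0.66)]
magnet [([251, 155, 268, 172], 0.69)]
blue_tray [([363, 204, 420, 247], 0.63)]
yellow_tray [([211, 194, 274, 245], 0.76)]
scene 485.6081139390922 323.98628476534157 204.27167642400806 [[-0.69804184  0.71599085 -0.00973063]
 [ 0.59604054  0.57346028 -0.56203113]
 [-0.39682902 -0.39812109 -0.82705884]] [ 377.1907004  -315.47745293 1502.31997762]
tweeter [([247, 93, 265, 115], 0.71)]
cone_driver [([226, 175, 248, 201], 0.62)]
coil [([457, 265, 477, 291], 0.81), ([486, 294, 510, 316], 0.79), ([457, 316, 487, 340], 0.66)]
black_brick [([287, 183, 321, 217], 0.9)]
white_brick []
grey_brick [([311, 197, 345, 237], 0.85), ([247, 94, 266, 116], 0.47)]
magnet [([333, 273, 359, 304], 0.68)]
blue_tray [([246, 119, 320, 173], 0.78)]
yellow_tray [([368, 214, 454, 290], 0.74)]
1.0 [ 3.09706065e+00  5.26606572e-01 -3.20856974e-05]
```

```bash
python3 - <<'E'
import cv2
a=cv2.imread("pics/top0.png")[120:270,140:480]
cv2.imwrite("pics/top0c.png",cv2.resize(a,(800,353),interpolation=cv2.INTER_CUBIC))
E
```

```text
(no output)
```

View pics/top0c.png

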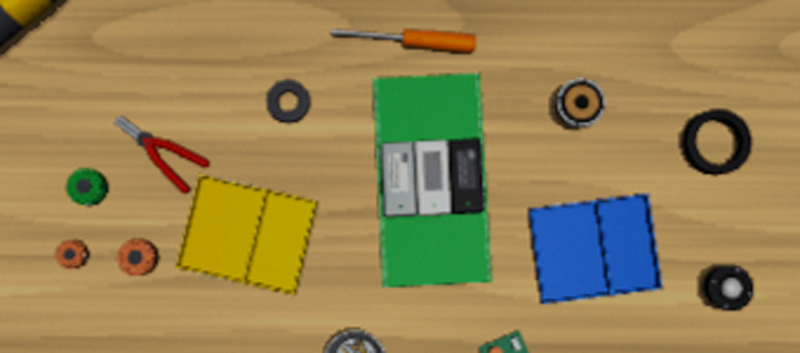

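View pics/scene0.png

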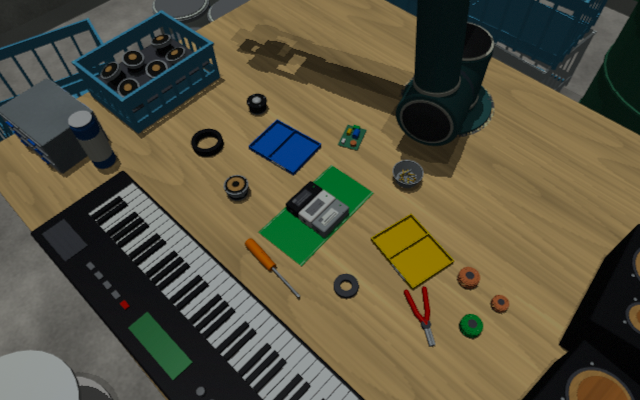

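Candidates for the coil in the top picture are the green one at (176,197), the small copper one at (170,227) and the large copper one at (196,228), so I choose (196,228). For the tweeter, the silver-dome part is at (449,242) and the black ring at (443,180) is a different thing. The cone driver is at (385,163). The row runs grey, white, black from left to right, with black at (337,194). The wide compartment is on the left (+y) in both trays. Next come closer wrist views.

```bash
cat > h.py <<'E'
from cell import env
import numpy as np, cv2
from scipy.spatial.transform import Rotation as Ro
def down(yaw):   # tool x at world angle yaw, z down; y = (sin yaw,-cos yaw)
    return (Ro.from_euler('z',yaw)*Ro.from_rotvec([np.pi,0,0])).as_rotvec()
def shot():
    T=np.eye(4); T[:3,:3]=Ro.from_rotvec(env.current_eef_rot()).as_matrix(); T[:3,3]=env.current_tcp_pos()
    p=env.read_camera("wrist"); p["W"]=T@np.array(p["tool_from_camera"]); return p
def wcam(p):
    if "W" in p: return p["W"]
    W=np.eye(4); R=np.array(p["R"]); W[:3,:3]=R.T; W[:3,3]=-R.T@np.array(p["t"]); return W
def cloud(p):
    v,u=np.mgrid[:400,:640]; z=p["depth"]
    c=np.stack([(u-p["cx"])/p["fx"]*z,(v-p["cy"])/p["fy"]*z,z],-1)
    W=wcam(p); X=c@W[:3,:3].T+W[:3,3]; X[z<=0]=np.nan; return X
E
python3 - <<'E'
from h import *
p=env.read_camera("top"); X=cloud(p); print(np.nanmedian(X[260:264,300:330,2]))
for n,b in dict(tweeter=(440,234,459,250),cone=(374,154,397,172),coil=(187,221,205,235),black=(328,176,346,213),white=(315,178,332,211),blue=(363,204,420,247),yellow=(211,194,274,245),ring=(429,166,459,195)).items():
    print(n,np.round(X[(b[1]+b[3])//2,(b[0]+b[2])//2]))
w=shot(); print(np.round(w["tool_from_camera"],3),w["fx"],w["cx"],w["cy"])
for pos in [(500,-340),(520,0),(450,300),(480,400),(640,0),(380,-350),(380,300)]:
    for yaw in (0,1.57,-1.57,3.14):
        q=env.inverse_kinematics([*pos,330],down(yaw)); print(pos,yaw,None if q is None else np.round(q,2))
E
```

```text
0.7086413769505953
tweeter [ 422. -395.   42.]
cone [ 669. -195.   43.]
coil [458. 397.  28.]
black [570. -44.  31.]
white [568.   0.  38.]
blue [ 474. -222.    2.]
yellow [488. 259.   2.]
ring [ 623. -398.    2.]
[[-0.00000e+00 -9.70000e-01 -2.44000e-01  6.59910e+01]
 [ 1.00000e+00 -0.00000e+00  1.00000e-03  5.87000e-01]
 [-1.00000e-03 -2.44000e-01  9.70000e-01 -1.52816e+02]
 [ 0.00000e+00  0.00000e+00  0.00000e+00  1.00000e+00]] 328.9041199154423 316.9543280857692 202.08368723451142
(500, -340) 0 [-0.64 -0.05  1.45 -0.    1.74  0.93]
(500, -340) 1.57 [-0.64 -0.05  1.45  0.    1.74 -0.64]
(500, -340) -1.57 [-0.64 -0.05  1.45 -0.    1.74  2.5 ]
(500, -340) 3.14 [-0.64 -0.05  1.45  0.    1.74 -2.21]
(520, 0) 0 [-0.05 -0.23  1.62 -0.    1.75  1.52]
(520, 0) 1.57 [-0.05 -0.23  1.62 -0.    1.75 -0.05]
(520, 0) -1.57 None
(520, 0) 3.14 [-0.05 -0.23  1.62  0.    1.75 -1.62]
(450, 300) 0 [ 0.54 -0.19  1.58 -0.    1.75  2.11]
(450, 300) 1.57 [ 0.54 -0.19  1.58 -0.    1.75  0.54]
(450, 300) -1.57 [ 0.54 -0.19  1.58  0.    1.75 -2.6 ]
(450, 300) 3.14 [ 0.54 -0.19  1.58 -0.    1.75 -1.03]
(480, 400) 0 [ 0.65 -0.    1.41 -0.    1.73  2.22]
(480, 400) 1.57 [ 0.65 -0.    1.41 -0.    1.73  0.65]
(480, 400) -1.57 [ 0.65 -0.    1.41  0.    1.73 -2.49]
(480, 400) 3.14 [ 0.65 -0.    1.41 -0.    1.73 -0.92]
(640, 0) 0 [-0.04  0.03  1.38 -0.    1.74  1.53]
(640, 0) 1.57 [-0.04  0.03  1.38 -0.    1.74 -0.04]
(640, 0) -1.57 None
(640, 0) 3.14 [-0.04  0.03  1.38  0.    1.74 -1.61]
(380, -350) 0 [-0.79 -0.24  1.62 -0.    1.76  0.78]
(380, -350) 1.57 [-0.79 -0.24  1.62  0.    1.76 -0.79]
(380, -350) -1.57 [-0.79 -0.24  1.62 -0.    1.76  2.35]
(380, -350) 3.14 [-0.79 -0.24  1.62  0.    1.76 -2.36]
(380, 300) 0 [ 0.62 -0.31  1.68 -0.    1.77  2.19]
(380, 300) 1.57 [ 0.62 -0.31  1.68 -0.    1.77  0.62]
(380, 300) -1.57 [ 0.62 -0.31  1.68  0.    1.77 -2.53]
(380, 300) 3.14 [ 0.62 -0.31  1.68 -0.    1.77 -0.95]
```

```bash
cat > look.py <<'E'
from h import *
import pickle
N=["tweeter","cone_driver","coil","black_brick","white_brick","grey_brick","blue_tray","yellow_tray"]
out={}
for k,pos in dict(A=(530,-330,220),B=(580,-150,220),D=(530,180,220),C=(510,320,220)).items():
    env.move_pose(list(pos),down(0)); p=shot(); p["det"]={}
    cv2.imwrite(f"pics/w{k}.png",p["frame"][:,:,::-1]); X=cloud(p)
    for n in N:
        p["det"][n]=env.cut_out(p,n)
        for d in p["det"][n]:
            m=d["mask"]; P=X[m]; P=P[~np.isnan(P[:,0])]
            if len(P): print(k,n,round(d["confidence"],2),[int(v) for v in d["box"]],np.round(np.median(P,0),1),"ztop",np.round(np.percentile(P[:,2],[5,50,90,99]),1))
    out[k]=p
pickle.dump(out,open("look.pkl","wb")); print(env.current_time())
E
python3 look.py
```

```text
A tweeter 0.71 [140, 166, 305, 284] [ 484.4 -239.2    4. ] ztop [ 2.6  4.  14.5 16.7]
A tweeter 0.7 [351, 244, 404, 281] [ 434.7 -398.6   35. ] ztop [ 7.8 35.  38.5 41.5]
A cone_driver 0.97 [144, 0, 220, 79] [ 666.9 -204.8   38.9] ztop [20.3 38.9 40.6 43.7]
A white_brick 0.57 [2, 98, 31, 201] [550.3 -17.5  34.2] ztop [31.3 34.2 35.4 36.3]
A blue_tray 0.55 [139, 164, 302, 284] [ 485. -239.    4.] ztop [ 2.6  4.  14.1 16.5]
B tweeter 0.46 [300, 207, 447, 328] [ 499.1 -208.7    4.2] ztop [ 2.8  4.2 14.9 16.8]
B cone_driver 0.55 [334, 59, 403, 132] [ 668.7 -200.9   39.2] ztop [36.8 39.2 40.8 44. ]
B black_brick 0.9 [189, 143, 249, 237] [573.6 -51.4  34.6] ztop [18.2 34.6 35.7 36.6]
B white_brick 0.85 [149, 149, 204, 248] [568.9  -3.7  34.6] ztop [30.9 34.6 35.7 36.5]
B grey_brick 0.86 [101, 149, 161, 248] [565.5  41.3  34.6] ztop [31.4 34.6 35.7 36.4]
B grey_brick 0.23 [0, 71, 21, 124] [664.8 171.9  12.1] ztop [ 3.3 12.1 14.9 15.8]
B blue_tray 0.63 [302, 207, 448, 329] [ 499.1 -208.3    4.2] ztop [ 2.8  4.2 15.  17.1]
B yellow_tray 0.55 [3, 207, 57, 251] [518.7 189.9   3.9] ztop [ 2.2  3
[... 654 characters left out ...]
top [ 2.8  4.5 14.2 16.9]
D blue_tray 0.65 [416, 102, 471, 203] [564.2  48.7  34.8] ztop [17.2 34.8 36.  36.8]
D yellow_tray 0.58 [179, 147, 341, 284] [493.2 245.    4. ] ztop [ 2.6  4.  14.1 16.8]
C coil 0.91 [155, 206, 195, 244] [459.4 479.6  20.1] ztop [ 3.1 20.1 21.5 22.5]
C coil 0.81 [228, 205, 273, 254] [457.1 392.2  25.9] ztop [11.1 25.9 27.3 28.3]
C coil 0.6 [154, 124, 207, 172] [548.8 461.9  25.8] ztop [ 7.9 25.8 27.2 28. ]
C white_brick 0.94 [606, 80, 639, 182] [559.1   9.9  35. ] ztop [32.  35.  36.1 37. ]
C grey_brick 0.8 [545, 81, 618, 185] [563.9  54.7  34.6] ztop [11.  34.6 36.  37. ]
C yellow_tray 0.62 [300, 129, 467, 264] [491.7 253.8   4.1] ztop [ 2.8  4.1 14.  16.7]
7.1667
```

```bash
cat > fit.py <<'E'
from h import *
def top_pts(p,d,zlo,zhi,grow=0):
    m=d["mask"].astype(np.uint8)
    if grow: m=cv2.dilate(m,np.ones((grow,grow)))
    P=cloud(p)[m>0]; return P[(P[:,2]>zlo)&(P[:,2]<zhi)]
def rect(P):
    (c,s,a)=cv2.minAreaRect(P[:,:2].astype(np.float32)); 
    a=np.radians(a); s=list(s)
    return np.array(c),s,(a+np.pi/4)%(np.pi/2)-np.pi/4
def circ(P): 
    c,r=cv2.minEnclosingCircle(P[:,:2].astype(np.float32)); return np.array(c),r
E
python3 - <<'E'
from fit import *; import pickle
o=pickle.load(open("look.pkl","rb"))
sel=[("A","tweeter",1),("A","cone_driver",0),("B","cone_driver",0),("D","coil",1),("C","coil",1)]
for k,n,i in sel:
    d=o[k]["det"][n][i]; P=cloud(o[k])[d["mask"]]; zt=np.median(P[P[:,2]>15][:,2]); Q=P[P[:,2]>zt-4]; c,r=circ(Q); print(k,n,np.round(c,1),round(r,1),"med",np.round(np.median(Q,0),1), "bbox-c",np.round((np.percentile(Q,1,0)+np.percentile(Q,99,0))/2,1))
for k,n in [("B","black_brick"),("D","black_brick"),("B","white_brick"),("D","white_brick"),("B","grey_brick"),("D","grey_brick")]:
    P=top_pts(o[k],o[k]["det"][n][0],31,38); c,s,a=rect(P); print(k,n,np.round(c,1),np.round(s,1),round(a,3),np.round(np.median(P,0),1))
for k,n in [("A","blue_tray"),("B","blue_tray"),("D","yellow_tray"),("C","yellow_tray")]:
    d=o[k]["det"][n][0]; P=top_pts(o[k],d,11,20,5); c,s,a=rect(P); print(k,n,np.round(c,1),np.round(s,1),round(a,3))
    Rm=np.array([[np.cos(a),np.sin(a)],[-np.sin(a),np.cos(a)]]); L=(P[:,:2]-c)@Rm.T
    print("  partition y", np.round(np.median(L[(abs(L[:,0])<50)&(abs(L[:,1])<40)],0),1), "wall z",round(np.percentile(P[:,2],95),1))
E
python3 - <<'E'
import cv2,numpy as np
a=cv2.imread("pics/wC.png")[110:280,140:480]; b=cv2.imread("pics/wB.png")[40:340,60:460]
cv2.imwrite("pics/crop1.png",np.vstack([cv2.resize(a,(500,250)),cv2.resize(b,(500,330))]))
E
```

```text
A tweeter [ 422.3 -401.2] 30.0 med [ 432.4 -400.5   35.2] bbox-c [ 434.1 -401.    36.9]
A cone_driver [ 667.6 -202.1] 33.2 med [ 667.8 -203.4   39. ] bbox-c [ 667.8 -202.3   39.8]
B cone_driver [ 667.9 -201.5] 32.7 med [ 668.7 -201.    39.2] bbox-c [ 668.  -201.6   40.1]
D coil [509.5 320.9] 109.4 med [460.  387.3  25.9] bbox-c [454.5 392.7  25.1]
C coil [474.  385.8] 46.5 med [454.8 393.7  26.1] bbox-c [453.9 394.2  25.4]
B black_brick [567.2 -47.3] [99.8 43.9] 0.061 [573.  -48.5  34.7]
D black_brick [566.8 -44.6] [99.9 48.9] 0.064 [570.1 -44.5  35. ]
B white_brick [564.7  -3.4] [99.6 46.3] 0.052 [568.   -3.   34.7]
D white_brick [ 5.642e+02 -2.000e-01] [99.7 48.7] 0.067 [567.2   0.6  35. ]
B grey_brick [562.  42.] [99.6 46.5] 0.077 [564.7  41.9  34.6]
D grey_brick [561.8  43.7] [99.5 45.4] 0.064 [564.2  45.4  35. ]
A blue_tray [ 470.8 -225.3] [133.4 165.3] 0.137
  partition y [  2.  -12.8] wall z 16.7
B blue_tray [ 471.7 -225.2] [132.2 165.3] 0.136
  partition y [ 18.  -11.4] wall z 16.8
D yellow_tray [485.4 249.3] [165.2 133.2] -0.216
  partition y [  2.1 -12.3] wall z 16.8
C yellow_tray [485.3 249.1] [165.4 133.3] -0.215
  partition y [  3.2 -11.1] wall z 16.9
```

View pics/crop1.png

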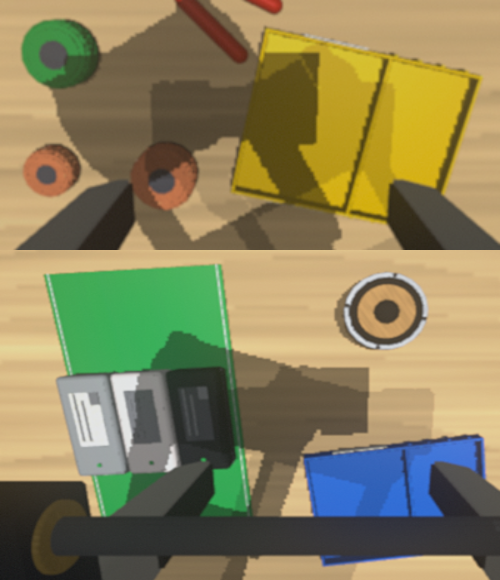

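View pics/wA.png

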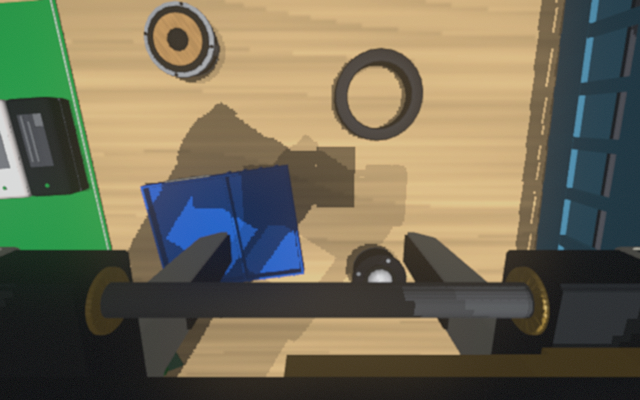

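The picture shows the silver-dome tweeter at (378,268) in A and the cone driver at (180,38). The large copper coil is at about (165,175) in the top crop, with the small copper one at (52,170) and the green one at (58,53). Black is the right-hand brick of the row. Heights agree with the text: brick tops at about 34.7 and tray walls at about 16. Now I push the black brick out along +x.

```bash
python3 - <<'E'
from fit import *
c=np.array([567.,-47.2]); a=.0625; u=np.array([np.cos(a),np.sin(a)]); r=down(a)
P=lambda s,z:[*(c+s*u),z]
env.close(); print(env.current_width())
env.move_pose(P(-90,120),r); env.move_linear(P(-90,23),200)
print(env.move_linear(P(-45,23),60,until_force=3), np.round(np.array(env.current_tcp_pos())[:2]-c,1), np.round(env.current_contact_force(),1))
print(env.move_linear(P(22,23),60,until_force=30), np.round(np.array(env.current_tcp_pos())[:2]-c,1), np.round(env.current_contact_force(),1))
env.move_linear(P(12,23),100); env.move_linear(P(12,110),250); env.open_gripper()
env.move_pose([585,-42,200],down(0)); p=shot(); cv2.imwrite("pics/push.png",p["frame"][:,:,::-1])
for n in ("black_brick","white_brick"):
  for d in env.cut_out(p,n)[:2]:
    Q=top_pts(p,d,31,38)
    if len(Q)>20: print(n,round(d["confidence"],2),rect(Q))
print(env.current_time())
E
```

```text
0.7047660389701234
True [-56.8  -3.6] [-0.1 -0.3  0.4]
False [21.9  1.4] [-0.8  0.9 -0.3]
black_brick 0.57 (array([646.75622559, -41.9601059 ]), [99.56767272949219, 43.88216018676758], np.float64(0.061049202113837575))
white_brick 0.94 (array([564.75305176,  -1.57514954]), [99.39472198486328, 43.94096755981445], np.float64(0.05965140456500673))
15.5667
```

View pics/push.png

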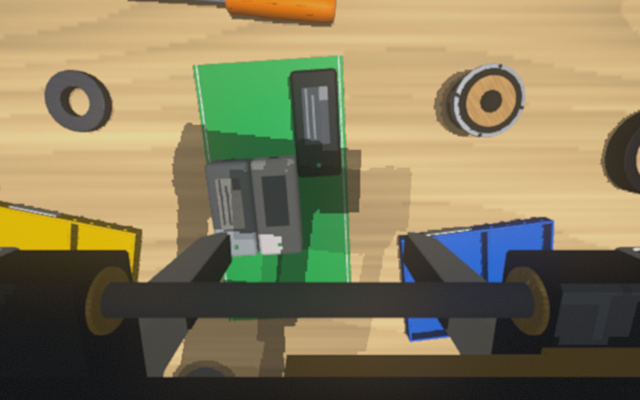

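The black brick (316,122) has slid out cleanly and the others stayed put. Next is the tweeter, after a close look.

```bash
cat >> fit.py <<'E'
def find(n,near,zlo,zhi,png):
    p=shot(); cv2.imwrite(png,p["frame"][:,:,::-1]); best=None
    for d in env.cut_out(p,n):
        Q=top_pts(p,d,zlo,zhi)
        if len(Q)<40: continue
        c,r=circ(Q); m=(Q[:,:2].min(0)+Q[:,:2].max(0))/2
        print(n,round(d["confidence"],2),[int(v) for v in d["box"]],np.round(c,1),round(r,1),np.round(m,1),"z",np.round(np.median(Q[:,2]),1))
        if np.linalg.norm(c-near)<25 and best is None: best=c
    return best
def pick(c,yaw,z,up=110):
    env.move_pose([*c,up],down(yaw)); env.move_linear([*c,z],120); env.close(); env.wait(.2)
    print("grip",round(env.current_width(),1),round(env.current_finger_force(),1))
    env.move_linear([*c,up],150); print("held",round(env.current_width(),1))
def place(c,yaw,z,up=110):
    env.move_pose([*c,up],down(yaw)); env.move_linear([*c,z+8],120); env.wait(.2)
    f=env.move_linear([*c,z-2],15,until_force=4); print("down",f,np.round(env.current_tcp_pos(),1),"expected z",z,np.round(env.current_contact_force(),1))
    env.wait(.2); env.open_gripper(); env.wait(.2)
    env.move_linear([*c,up],120); print("t",env.current_time())
def tray(c,a,x,y): return np.array(c)+[np.cos(a)*x-np.sin(a)*y,np.sin(a)*x+np.cos(a)*y]
BL=([471.2,-225.2],.1365); YE=([485.3,249.2],-.2155)
E
python3 - <<'E'
from fit import *
yaw=BL[1]+np.pi/2
env.move_pose([430,-490,190],down(yaw))
c=find("tweeter",[422,-399],31.5,37.5,"pics/tw.png"); print(c,env.current_time())
E
python3 - <<'E'
import cv2; cv2.imwrite("pics/tw2.png",cv2.imread("pics/tw.png")[0:300,150:500])
E
```

```text
tweeter 0.61 [284, 58, 352, 131] [ 420.  -402.5] 30.7 [ 419.9 -402.7] z 35.0
[ 419.99569702 -402.46362305] 17.7917
```

View pics/tw2.png

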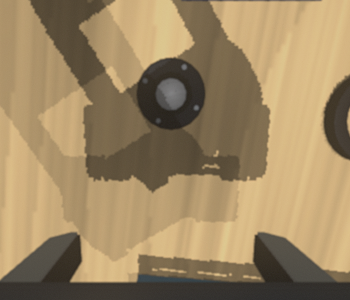

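The crop shows the tweeter with its silver dome at (171,93), fully visible with clear surroundings. Picking it now.

```bash
python3 - <<'E'
from fit import *
yaw=BL[1]+np.pi/2
pick([420.5,-402.2],yaw,31); place(tray(*BL,0,36),yaw,34)
yw=yaw
env.move_pose([455,300,190],down(yw)); c=find("coil",[455,393],23,28.5,"pics/coil.png"); print(c,env.current_time())
E
```

```text
grip 61.3 30.0
held 61.1
down True [ 466.1 -189.5   34. ] expected z 34 [-1.4 -1.1  4.2]
t 24.875
coil 0.95 [411, 0, 477, 55] [547.2 465.3] 24.7 [547.  461.2] z 26.2
coil 0.91 [302, 59, 356, 118] [453.2 393. ] 24.5 [453.4 393.2] z 26.2
[453.19152832 393.04547119] 26.775
```

```bash
python3 - <<'E'
import cv2; cv2.imwrite("pics/coil2.png",cv2.imread("pics/coil.png")[0:300,150:500])
E
```

```text
(no output)
```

View pics/coil2.png

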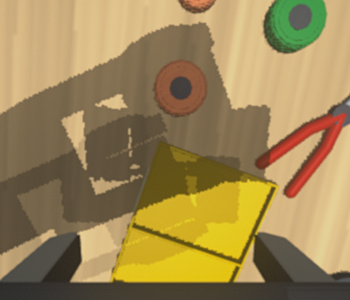

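The large copper coil is at (180,88) with radius 24.5 mm; the small copper one is at the top edge and the green one is at the top right. The fingers have room.

```bash
python3 - <<'E'
from fit import *
yaw=BL[1]+np.pi/2
pick([453.3,393],yaw,29.3); place(tray(*BL,0,-46.5),yaw,32.3)
# look at blue tray from the left side, then brick
env.move_pose([480,-330,200],down(yaw)); p=shot(); cv2.imwrite("pics/blue1.png",p["frame"][:,:,::-1])
env.move_pose([590,-42,200],down(.061)); p=shot()
for d in env.cut_out(p,"black_brick")[:2]:
    Q=top_pts(p,d,31,38)
    if len(Q)>20: print(round(d["confidence"],2),rect(Q))
print(env.current_time())
E
```

```text
grip 49.5 30.0
held 49.2
down True [ 477.4 -271.2   32.2] expected z 32.3 [-1.   0.4  4.9]
t 35.725
38.2667
```

View pics/blue1.png

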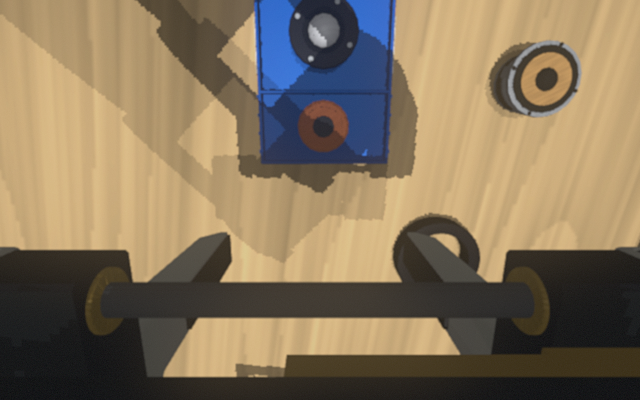

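Blue is done: the tweeter is at (323,30) in the wide compartment and the coil at (323,126) in the narrow one, both level. Next are the brick and the cone driver; I place the brick first because its opening fingers would need the cone's space.

```bash
python3 - <<'E'
from fit import *
pick([646.8,-42.0],.061,32); place(tray(*YE,0,-47),YE[1],33)
yaw=YE[1]+np.pi/2
env.move_pose([667,-290,200],down(yaw)); c=find("cone_driver",[667.8,-202],36,42,"pics/cone.png"); print(env.current_time())
E
python3 - <<'E'
import cv2; cv2.imwrite("pics/cone2.png",cv2.imread("pics/cone.png")[0:320])
E
```

```text
grip 43.8 30.0
held 43.5
down True [475.2 203.3  32.9] expected z 33 [-0.5  0.3  5.1]
t 46.0167
cone_driver 0.81 [264, 61, 333, 137] [ 667.9 -202.5] 32.8 [ 668.1 -202.4] z 39.2
48.15
```

View pics/cone2.png

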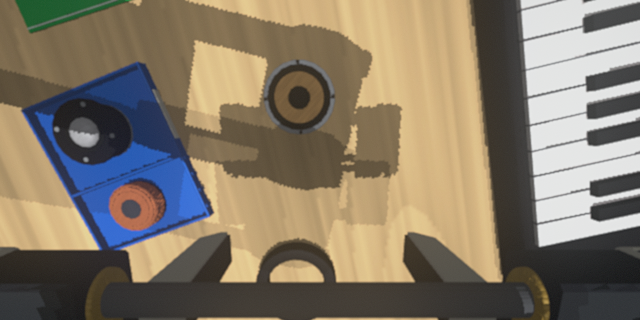

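The cone driver is at (299,97), with clear room for the fingers on both sides.

```bash
python3 - <<'E'
from fit import *
yaw=YE[1]+np.pi/2
pick([667.9,-202.3],yaw,33); place(tray(*YE,0,36),yaw,36,up=130)
env.move_pose([470,110,240],down(yaw)); p=shot(); cv2.imwrite("pics/yel.png",p["frame"][:,:,::-1])
for n,lo,hi in (("cone_driver",36,46),("black_brick",30,40)):
  for d in env.cut_out(p,n)[:2]:
    Q=top_pts(p,d,lo,hi)
    if len(Q)>20: print(n,d["box"],np.round(np.percentile(Q[:,2],[5,50,95]),1),rect(Q))
env.move_pose([420,0,330],down(yaw)); p=env.read_camera("top"); cv2.imwrite("pics/topE.png",cv2.resize(p["frame"][120:270,140:480,::-1],(800,353)))
print(env.current_time())
E
```

```text
grip 65.3 30.0
held 65.2
down True [492.8 284.4  36.2] expected z 36 [-0.9  0.7  3.8]
t 56.4167
cone_driver [265.9, 0.5, 338.4, 42.7] [39.4 42.  44.3] (array([488.46252441, 269.07293701]), [34.9716796875, 64.5750503540039], np.float64(-0.21913461502969867))
black_brick [254.3, 71.0, 358.7, 117.0] [34.1 35.8 37.2] (array([475.15267944, 201.552948  ]), [43.867584228515625, 99.88534545898438], np.float64(-0.21577916521425333))
58.1083
```

View pics/yel.png

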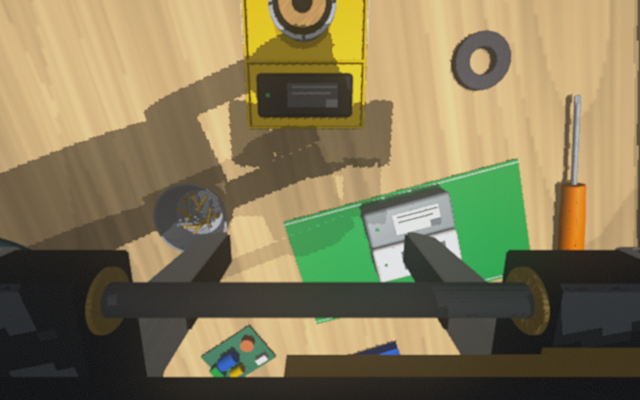

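View pics/topE.png

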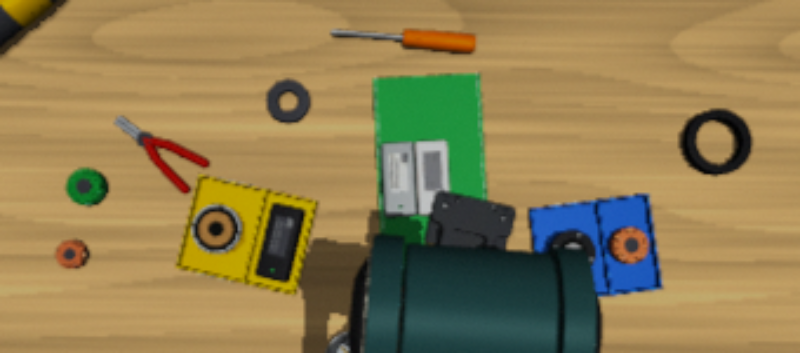

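The yellow tray has the cone driver at (302,5) and the black brick lying flat at (304,95), each in its compartment. The top view shows both kits complete, with the white and grey bricks and the magnet still on the bench.

```bash
python3 -c "
from cell import env
print(env.job_done())"
```

```text
the job is handed in; nothing more can be done
None
```

Both kits are packed as asked and the job is handed in at about 58 s on the robot clock; I set the brick down before the cone driver, and `job_done()` returned no verdict.

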